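# Line up the stop collars along the fence of the tilting tray

### The job

Three loose steel collars lie about on the hinged tray by the drill press. Take the tray by its bar handle, tip it so that all three slide down against the wooden fence in a single row, then lower the tray gently back flat onto its base and let go. Let the tilt move the collars: do not touch them with the gripper, and do not let the tray drop.

Things in the scene. Friction and masses are not known exactly. Their poses are not given: they have to be found in the camera images.
- fence_tray (a joint): hinge of the fence tray, rad: 0 = flat on its base, grows as the handle is lifted, stop at 0.7. Moves freely; the tray (0.4 kg) falls shut if released while raised. The collars begin to slide between 0.2 and 0.35 rad; at about 0.5 rad they slide all the way in within a second
- tray_handle (a point): centre of the round steel bar handle (10 mm thick, 90 mm straight) on the tray edge opposite the fence, 55 mm clear of the low rim, 42 mm above open bench when flat. x along the bar (parallel to the fence), y towards the fence, z up; axes tilt with the tray. Pinch across the bar from above; it can turn between the fingers, so the gripper may stay upright while the tray tilts
- fence (a point): middle of the foot of the wooden fence (160 long, 30 high, 10 thick), on its inner face at floor level, 28 mm above the bench. x along the fence, y from tray into fence, z up. Grey tray floor inside: 150x150, other rims 8 to 14 high. Hinge line: parallel to x, 13 mm further along y, 8 mm lower; from it the handle bar is 223 mm back, 22 mm up. A collar touching has its centre 15 mm from this face
- collar_1: one of three alike steel stop collars: flat ring, 30 mm diameter, 16 mm hole, 12 mm thick, 0.05 kg, loose and flat on the tray floor, side by side in separate lanes down the slope. Origin: centre of its underside, z up through the hole
- collar_2: one of three alike steel stop collars: flat ring, 30 mm diameter, 16 mm hole, 12 mm thick, 0.05 kg, loose and flat on the tray floor, side by side in separate lanes down the slope. Origin: centre of its underside, z up through the hole
- collar_3: one of three alike steel stop collars: flat ring, 30 mm diameter, 16 mm hole, 12 mm thick, 0.05 kg, loose and flat on the tray floor, side by side in separate lanes down the slope. Origin: centre of its underside, z up through the hole
Mind the look-alikes: they are no part of the job. What is shaped like the collar_1 but green or purple is not meant.

How it is judged (in metres and radians):
On the way, in this order (a step that is already met when the one before it is completed fails the run):
1. the tray is being tipped up by its handle (value of joint fence_tray above 0.08 rad), for 0.05 s.
2. with the tray still tipped, all three collars lie against the fence (value of joint fence_tray above 0.08 rad and y of each of collar_1, collar_2, collar_3 in the frame of fence above -0.028 m and z of collar_1 in the frame of fence between -0.006 and 0.007 m and x of collar_1 in the frame of fence between -0.08 and 0.08 m and angle between the z axis of each of collar_1, collar_2, collar_3 and the z axis of fence, either way round below 0.15 rad and z of collar_2 in the frame of fence between -0.006 and 0.007 m and x of collar_2 in the frame of fence between -0.08 and 0.08 m and z of collar_3 in the frame of fence between -0.006 and 0.007 m and x of collar_3 in the frame of fence between -0.08 and 0.08 m), for 0.1 s.
At the end, for the whole second after the job is handed in: The tray is flat on its base again (hinge below 0.03 rad) and all three collars lie flat on its floor in one row along the fence, each with its centre within 28 mm of the fence's inner face (13 mm gap or less), at rest (value of joint fence_tray below 0.03 rad and y of each of collar_1, collar_2, collar_3 in the frame of fence above -0.028 m and z of collar_1 in the frame of fence between -0.006 and 0.007 m and x of collar_1 in the frame of fence between -0.08 and 0.08 m and angle between the z axis of each of collar_1, collar_2, collar_3 and the z axis of fence, either way round below 0.15 rad and z of collar_2 in the frame of fence between -0.006 and 0.007 m and x of collar_2 in the frame of fence between -0.08 and 0.08 m and z of collar_3 in the frame of fence between -0.006 and 0.007 m and x of collar_3 in the frame of fence between -0.08 and 0.08 m and linear speed of each of collar_1, collar_2, collar_3 below 0.02 m/s); the robot touches nothing.
It fails at once if the tray is dropped (its hinge closes faster than 3 rad/s) (velocity of joint fence_tray below -3 rad/s).
It fails at once if the gripper touches a collar (contact force between the fingers and collar_1 above 0.5 N or contact force between the fingers and collar_2 above 0.5 N or contact force between the fingers and collar_3 above 0.5 N).
It also fails if it takes over 40 s, if anything falls off the work surface, if the arm or the gripper's body presses on something with over 40 N, if the wrist force passes 120 N, or if a joint passes its speed limit or range.

### The arm

A 6-joint arm with a two-finger parallel gripper is mounted at the origin on a cart in front of the work surface, level with it; the furniture and walls round the work are solid. World frame = base frame: x ahead of the robot, y to its left, z up, the work surface at z = 0. Lengths are in mm, angles in rad, forces in N, time in s.
With the tool pointing down it reaches from about 275 to 750 mm from the base axis. Payload 10.2 kg.
Tool frame: the origin (TCP) lies at the very end of the fingers, on their centre line; the grasp point (between the pads) lies 19 mm behind it; z points along the fingers, y is the line along which they close (so a half turn about z gives the same grasp; the last joint's range is limited). The gripper opens to 85 mm and grips with 20 to 120 N. Pads are 22 mm wide; open, the fingers measure 114 mm over their backs; the gripper's body (76 mm by 85 mm) begins 54 mm behind the grasp point. The pads swing forward as they close: fully open they stand 13 mm farther back than shut.
Start: joints at [-1.391, 0.313, 1.498, -0, 1.331, -0.223], TCP at [205.786, -482.994, 231.294] pointing down, gripper open.
Joint ranges: [-2.94, 2.94], [-0.97, 2.17], [0.19, 2.56], [-1.23, 4.37], [0.02, 3.11], [-2.88, 2.88]. Speed limits (rad/s): [2.39, 2.39, 3.01, 3.14, 3.14, 3.14].

### API

Orientations are given as a unit quaternion [w, x, y, z].
In Python, from rig import telemetry, optics, ctrl gives the robot as it stands.
- The arm moves only by the tool servo_tool, never from a script. Its argument "deltas" is a list of rows, each a list of 3 entries, a list of its own where there are three numbers: the shift along the tool's x, y, z in units of 20 cm (1.0 is 20 cm), then the turn, a rotation vector about the tool's x, y, z in units of 90 degrees (1.0 is 90 degrees), then the opening, from 0 (shut) to 1 (fully open). A call has 1 to 8 rows; each row shifts and turns the commanded pose from where the row before left it, along the tool's axes as they then stand; what a row does not reach is not made up. A row lasts 1/10 s, in which the tool goes at most 50 mm and 8.59 degrees, less where a joint would pass 70% of its speed; a pose out of reach is approached as far as the arm can. A call with a number of a shift or a turn outside -1 to 1 is refused whole. A call with a gripper value outside its range is refused whole. The fingers move at their own pace and stop on an object; "squeeze" is the grip in N (left out, the last holds). Time passes only in rows, so rows that do not move let the fingers close. It gives the time, the measured TCP pose, the force, the opening and the grip force at its end, in the units of the state.
- telemetry.sense(): the state, without advancing time (a new reading comes with each control period).
- optics.capture(name): name is "side" or "top" or "wrist"; returns the picture (420x560x3 uint8, blue, green, red); there is no depth.
- optics.camera_model(name): a dict with "vfov" (degrees; the focal length in pixels is half the picture's height over the tangent of half this angle, whatever the lens; pixels are square), "cx", "cy" (the principal point, pixels), "dist" ([k1, k2, p1, p2, k3] as OpenCV has them; the pictures are not rectified), "R" (3x3) and "t" (3): a world point X has camera coordinates R X + t; the wrist camera has in their place "mount" (4x4, takes a point from camera to tool coordinates, whose origin is the TCP and whose axes are the flange's). Camera axes: x right, y down, z forward; pixel columns grow to the right and rows downward; lengths in mm; the calibration is good to about 2 mm. A picture is of the moment at which its call begins: read the wrist's pose just before it. camera_model takes no time and is no camera call.
- ctrl.finish_job(): hands the job in; it is judged then, once.
The state is a dict: "time_s": time; "joints": joint angles; "dq": joint speeds; "tau": joint torques, N m; "eef_pos": TCP position; "ee_rot": TCP orientation; "force": force on the tool from outside, world axes, zero at the start; "wrist_torque": the same for the moment, N m; "grip_width": opening from 0.0 (shut) to 1.0 (fully open); "grip_force": force on a finger pad.
Only numpy, scipy, OpenCV 4.12 (cv2) and the standard library are available. Lean on these libraries where they do the work, as an engineer would, in place of code of your own. Each camera call takes 0.05 s, during which the arm holds its last target. There are 200 camera calls.

## Working session

There is one attempt and no reset: what is moved stays moved. The work goes in short steps, Python scripts to look and compute and a tool call to move; the robot and the scene stay as the last step left them, time stands still between calls to the robot, and variables do not carry over. Pictures are saved under pics/ and viewed, at most 10 in all, crops included, and the job is handed in when it is done.

Besides the shell and the picture viewer there is one more tool, called after "Call:" as name(argument=value, ...), one argument or row to a line, values as JSON. servo_tool: Moves the arm, as the interface text tells. Its arguments: {"type":"object","properties":{"deltas":{"type":"array"},"squeeze":{"type":"number"}},"required":["deltas"]}

```bash
mkdir -p pics
python3 - <<'E'
from rig import telemetry, optics, ctrl
import cv2
s=telemetry.sense();print({k:s[k] for k in('time_s','eef_pos','ee_rot','grip_width','force')})
for n in('top','side'):
    cv2.imwrite(f'pics/{n}0.png',optics.capture(n));print(n,optics.camera_model(n))
E
```

```text
{'time_s': 0.0, 'eef_pos': array([ 205.74039104, -482.7322433 ,  230.74353293]), 'ee_rot': array([-6.39895446e-04,  9.79790934e-01,  2.00023285e-01,  2.70787992e-05]), 'grip_width': 0.9964659815591095, 'force': array([-0.82671741, -1.52602105,  0.86237385])}
top {'vfov': 52.777207877324855, 'cx': 283.4666863227506, 'cy': 219.0522169650714, 'dist': array([-0.0980519,  0.       ,  0.       ,  0.       ,  0.       ]), 'R': array([[ 0.02330202, -0.99964498,  0.01292018],
       [-0.99588524, -0.02434262, -0.08729271],
       [ 0.08757623, -0.01083292, -0.99609892]]), 't': array([102.51097546, 527.11944393, 864.76817306])}
side {'vfov': 50.39010946674872, 'cx': 276.8522204985984, 'cy': 207.6675786439188, 'dist': array([-0.10358238,  0.        ,  0.        ,  0.        ,  0.        ]), 'R': array([[ 0.98156538, -0.19108849, -0.00381983],
       [-0.10974298, -0.54712941, -0.8298228 ],
       [ 0.15647965,  0.81494454, -0.55801391]]), 't': array([-466.26463537,  161.40913768,  690.2142015 ])}
```

View pics/top0.png

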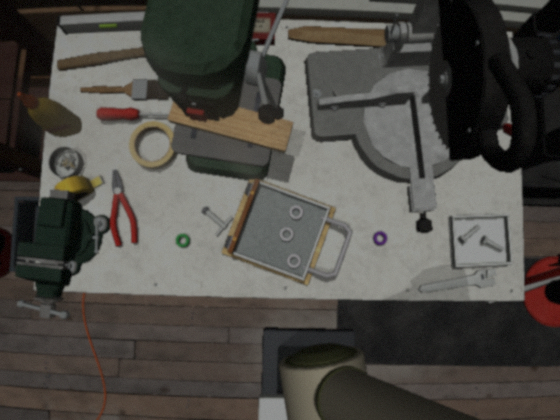

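View pics/side0.png

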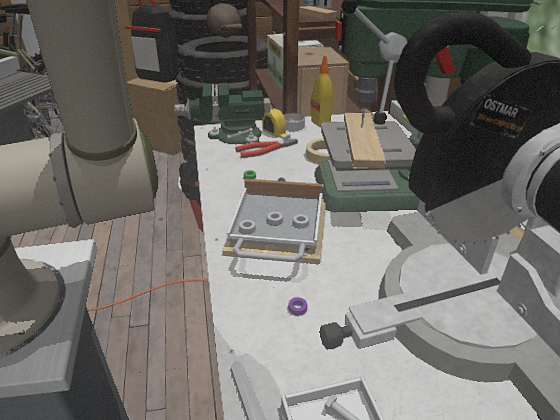

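The top view shows the tray around (283,232), with the brown fence on its left edge (240,218) and the bar handle on its right (340,248). There are five rings: three steel ones inside the tray at (296,212), (287,234) and (294,260), a green one at (183,240) and a purple one at (380,239). The three steel ones are the collars meant, because the green and purple ones are off-colour and off the tray. I'll confirm this in a crop.

Run:
```python
import cv2
a=cv2.imread('pics/top0.png')[170:290,220:370];b=cv2.imread('pics/side0.png')[170:290,210:335]
cv2.imwrite('pics/crop.png',cv2.convertScaleAbs(cv2.resize(a,None,fx=5,fy=5,interpolation=cv2.INTER_CUBIC),alpha=1.5))
cv2.imwrite('pics/crops.png',cv2.resize(b,None,fx=5,fy=5,interpolation=cv2.INTER_CUBIC))
```

```text
(no output)
```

View pics/crop.png

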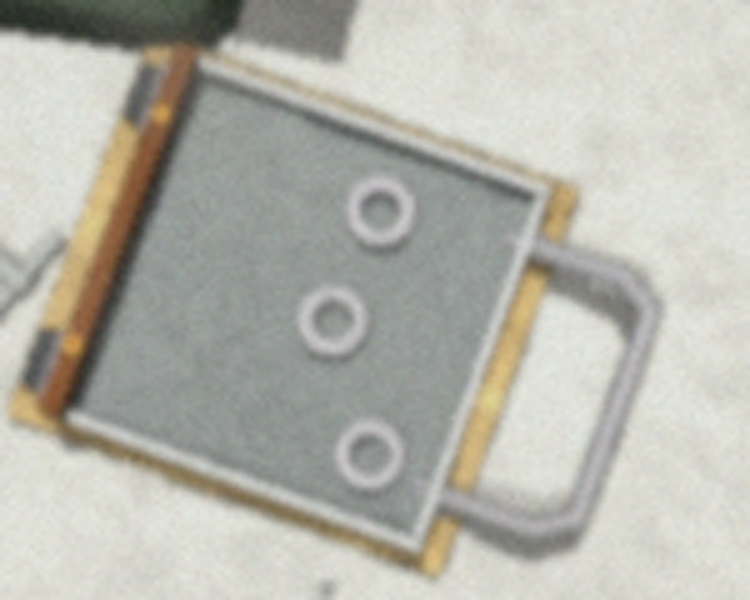

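View pics/crops.png

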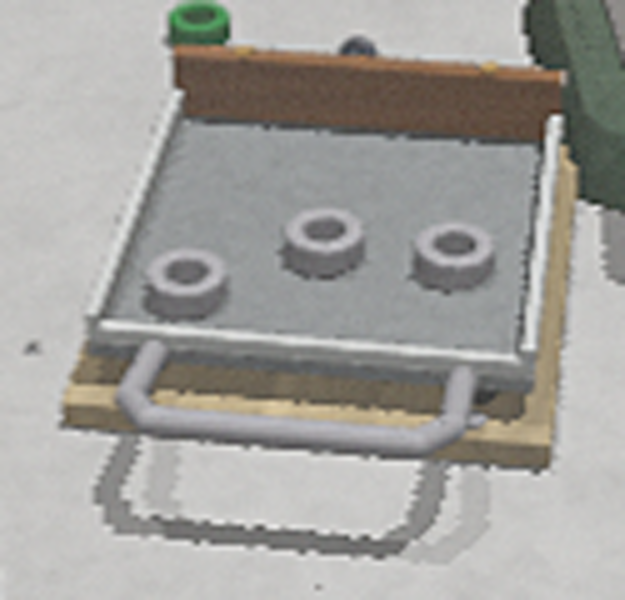

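The crop confirms three steel rings on the grey floor. The bar runs from crop (645,305) to (578,530), which is about (349,231) to (336,276) in the full picture.

```bash
cat > h.py <<'E'
import numpy as np, cv2
from rig import telemetry, optics, ctrl
def ray(n,px):
    m=optics.camera_model(n);f=210/np.tan(np.radians(m['vfov']/2))
    K=np.array([[f,0,m['cx']],[0,f,m['cy']],[0,0,1]])
    u=cv2.undistortPoints(np.array([[px]],float),K,np.array(m['dist']))[0,0]
    R=np.array(m['R']);return -R.T@np.array(m['t']),R.T@np.array([u[0],u[1],1])
def at(n,px,z):
    c,d=ray(n,px);return c+d*(z-c[2])/d[2]
E
python3 - <<'E'
from h import *
np.set_printoptions(precision=1,suppress=True)
o=lambda p,off:[(p[0]+.5)/5-.5+off[0],(p[1]+.5)/5-.5+off[1]]
T=lambda p,z:at('top',o(p,(220,170)),z);S=lambda p,z:at('side',o(p,(210,170)),z)
r={}
for n,f,bar,fe in(('top',T,((645,305),(578,530)),((200,80),(80,405))),('side',S,((130,405),(440,440)),((185,122),(530,143)))):
    a,b=f(bar[0],42),f(bar[1],42);c,d=f(fe[0],28),f(fe[1],28)
    print(n,'bar',a,b,(a+b)/2,np.linalg.norm(a-b),np.degrees(np.arctan2(*(a-b)[1::-1])),'fence',c,d,(c+d)/2,np.linalg.norm(c-d),np.degrees(np.arctan2(*(c-d)[1::-1])))
for p in((380,210),(333,321),(369,455)):print('collar',T(p,40))
s=telemetry.sense();q=s['ee_rot']
from scipy.spatial.transform import Rotation as Ro
print(s['eef_pos'],Ro.from_quat(np.r_[q[1:],q[0]]).as_matrix(),s['joints'])
E
```

```text
top bar [502.3 -19.   42. ] [409.9   7.3  42. ] [456.1  -5.9  42. ] 96.08240685828667 -15.894580343627776 fence [593.2 166.8  28. ] [456.1 212.7  28. ] [524.7 189.7  28. ] 144.60909459649469 -18.479340720893173
side bar [408.4  18.1  42. ] [506.  -19.6  42. ] [457.2  -0.8  42. ] 104.63246956770446 158.84827610957427 fence [453.1 213.1  28. ] [588.3 169.7  28. ] [520.7 191.4  28. ] 141.9516648309354 162.1693252241834
collar [539.   90.6  40. ]
collar [492.8 109.   40. ]
collar [438.4  93.   40. ]
[ 205.7 -482.8  230.8] [[ 0.9  0.4 -0. ]
 [ 0.4 -0.9  0. ]
 [ 0.  -0.  -1. ]] [-1.4  0.3  1.5  0.   1.3 -0.2]
```

Call:
servo_tool(
  deltas=[
    [[0.174,-0.142,0],[0,0,0],0.5],
    [[0.174,-0.142,0],[0,0,0],0.5],
    [[0.174,-0.142,0],[0,0,0],0.5],
    [[0.174,-0.142,0],[0,0,0],0.5],
    [[0.174,-0.142,0],[0,0,0],0.5],
    [[0.174,-0.142,0],[0,0,0],0.5],
    [[0.174,-0.142,0],[0,0,0],0.5],
    [[0.174,-0.142,0],[0,0,0],0.5],
  ],
  squeeze=50,
)

```text
time_s: 0.9
eef_pos: [373.2, -163.1, 231.2]
ee_rot: [-0.0, 0.98, 0.2, 0.0]
force: [0.5, -0.2, -0.7]
grip_width: 0.502
grip_force: 0.0
```

Call:
servo_tool(
  deltas=[
    [[0.174,-0.142,0],[0,0,0],0.5],
    [[0.174,-0.142,0],[0,0,0],0.5],
    [[0.174,-0.142,0],[0,0,0],0.5],
    [[0.174,-0.142,0],[0,0,0],0.5],
  ],
)

```text
time_s: 1.3
eef_pos: [456.8, -3.8, 231.2]
ee_rot: [-0.0, 0.98, 0.2, -0.0]
force: [0.1, -0.2, 0.7]
grip_width: 0.502
grip_force: 0.0
```

Call:
servo_tool(
  deltas=[
    [[0,0,0.08],[0,0,0.0767],0.5],
    [[0,0,0.08],[0,0,0.0767],0.5],
    [[0,0,0.08],[0,0,0.0767],0.5],
    [[0,0,0.08],[0,0,0.0767],0.5],
    [[0,0,0.08],[0,0,0.0767],0.5],
    [[0,0,0.08],[0,0,0.0767],0.5],
    [[0,0,0],[0,0,0],0.5],
    [[0,0,0],[0,0,0],0.5],
  ],
)

```text
time_s: 2.1
eef_pos: [456.4, -5.8, 135.6]
ee_rot: [-0.0, 0.987, -0.158, -0.0]
force: [0.2, 0.5, 1.0]
grip_width: 0.502
grip_force: 0.0
```

Run:
```python
from h import *
s=telemetry.sense();cv2.imwrite('pics/w1.png',optics.capture('wrist'));print(s['eef_pos'],s['ee_rot'],optics.camera_model('wrist'))
```

```text
[456.40733756  -5.78247653 135.55756967] [-1.31032077e-05  9.87475689e-01 -1.57771169e-01 -1.49625857e-04] {'vfov': 63.07627245602146, 'cx': 281.2842516157492, 'cy': 208.58241193793936, 'dist': array([-0.02587948,  0.        ,  0.        ,  0.        ,  0.        ]), 'mount': array([[-9.21002595e-05, -9.64346766e-01, -2.64641847e-01,
         6.62269448e+01],
       [ 9.99999562e-01, -3.35244745e-04,  8.73603206e-04,
        -2.70395490e-01],
       [-9.31176214e-04, -2.64641651e-01,  9.64346374e-01,
        -1.43032552e+02],
       [ 0.00000000e+00,  0.00000000e+00,  0.00000000e+00,
         1.00000000e+00]])}
```

View pics/w1.png

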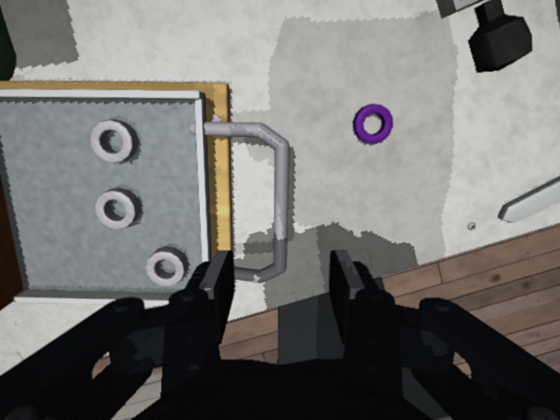

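The wrist view shows the bar running from (283,145) to (281,265), centred between the fingers at columns 222 and 340. The purple ring at (373,123) is well clear.

Run:
```python
from h import *
m=optics.camera_model('wrist');f=210/np.tan(np.radians(m['vfov']/2));M=m['mount']
K=np.array([[f,0,m['cx']],[0,f,m['cy']],[0,0,1]])
for p in((283,147),(281,265)):
    u=cv2.undistortPoints(np.array([[p]],float),K,m['dist'])[0,0]
    d=M[:3,:3]@np.r_[u,1];c=M[:3,3];print(c+d*((135.6-42)-c[2])/d[2])
```

```text
[44.96277886  1.12142299 93.6       ]
[-42.68559536  -0.27373924  93.6       ]
```

Call:
servo_tool(
  deltas=[
    [[0.005,0.002,0.12],[0,0,0],0.5],
    [[0,0,0.12],[0,0,0],0.5],
    [[0,0,0.12],[0,0,0],0.5],
    [[0,0,0.12],[0,0,0],0.5],
    [[0,0,0.05],[0,0,0],0.5],
    [[0,0,0.033],[0,0,0],0.5],
    [[0,0,0],[0,0,0],0.5],
  ],
)

```text
time_s: 2.85
eef_pos: [457.4, -6.5, 22.9]
ee_rot: [0.0, 0.987, -0.159, 0.0]
force: [-0.7, 0.2, 0.1]
grip_width: 0.5
grip_force: 0.0
```

Call:
servo_tool(
  deltas=[
    [[0,0,0],[0,0,0],0.0],
    [[0,0,0],[0,0,0],0.0],
    [[0,0,0],[0,0,0],0.0],
    [[0,0,0],[0,0,0],0.0],
    [[0,0,0],[0,0,0],0.0],
    [[0,0,0],[0,0,0],0.0],
  ],
  squeeze=40,
)

```text
time_s: 3.45
eef_pos: [458.0, -5.7, 23.6]
ee_rot: [-0.001, 0.987, -0.16, 0.001]
force: [2.2, 7.1, 4.1]
grip_width: 0.1
grip_force: 39.0
```

Run:
```python
import numpy as np
t=np.linspace(0,.54,17);y=-(223-223*np.cos(t)+22*np.sin(t))/200;z=-(223*np.sin(t)+22*np.cos(t)-22)/200
for a,b in zip(np.diff(y),np.diff(z)):print([[0,round(a,4),round(b,4)],[0,0,0],0],end=', ')
```

```text
[[0, np.float64(-0.0043), np.float64(-0.0376)], [0, 0, 0], 0], [[0, np.float64(-0.0056), np.float64(-0.0374)], [0, 0, 0], 0], [[0, np.float64(-0.0069), np.float64(-0.0372)], [0, 0, 0], 0], [[0, np.float64(-0.0081), np.float64(-0.0369)], [0, 0, 0], 0], [[0, np.float64(-0.0094), np.float64(-0.0366)], [0, 0, 0], 0], [[0, np.float64(-0.0106), np.float64(-0.0363)], [0, 0, 0], 0], [[0, np.float64(-0.0118), np.float64(-0.0359)], [0, 0, 0], 0], [[0, np.float64(-0.013), np.float64(-0.0355)], [0, 0, 0], 0], [[0, np.float64(-0.0142), np.float64(-0.035)], [0, 0, 0], 0], [[0, np.float64(-0.0154), np.float64(-0.0345)], [0, 0, 0], 0], [[0, np.float64(-0.0165), np.float64(-0.034)], [0, 0, 0], 0], [[0, np.float64(-0.0177), np.float64(-0.0334)], [0, 0, 0], 0], [[0, np.float64(-0.0188), np.float64(-0.0328)], [0, 0, 0], 0], [[0, np.float64(-0.0199), np.float64(-0.0322)], [0, 0, 0], 0], [[0, np.float64(-0.021), np.float64(-0.0315)], [0, 0, 0], 0], [[0, np.float64(-0.022), np.float64(-0.0307)], [0, 0, 0], 0],
```

Call:
servo_tool(
  deltas=[
    [[0,-0.004,-0.038],[0,0,0],0],
    [[0,-0.006,-0.037],[0,0,0],0],
    [[0,-0.007,-0.037],[0,0,0],0],
    [[0,-0.008,-0.037],[0,0,0],0],
    [[0,-0.009,-0.037],[0,0,0],0],
    [[0,-0.011,-0.036],[0,0,0],0],
    [[0,-0.012,-0.036],[0,0,0],0],
    [[0,-0.013,-0.036],[0,0,0],0],
  ],
)

```text
time_s: 4.25
eef_pos: [462.3, 7.0, 82.2]
ee_rot: [-0.0, 0.987, -0.159, 0.001]
force: [5.6, 2.7, -6.0]
grip_width: 0.1
grip_force: 38.8
```

Call:
servo_tool(
  deltas=[
    [[0,-0.014,-0.035],[0,0,0],0],
    [[0,-0.015,-0.034],[0,0,0],0],
    [[0,-0.017,-0.034],[0,0,0],0],
    [[0,-0.018,-0.033],[0,0,0],0],
    [[0,-0.019,-0.033],[0,0,0],0],
    [[0,-0.02,-0.032],[0,0,0],0],
    [[0,-0.021,-0.032],[0,0,0],0],
    [[0,-0.022,-0.031],[0,0,0],0],
  ],
)

```text
time_s: 5.05
eef_pos: [471.5, 33.6, 135.5]
ee_rot: [0.001, 0.987, -0.159, 0.001]
force: [3.4, -5.5, 1.6]
grip_width: 0.099
grip_force: 39.0
```

Call:
servo_tool(
  deltas=[
    [[0,0,0],[0,0,0],0],
    [[0,0,0],[0,0,0],0],
    [[0,0,0],[0,0,0],0],
    [[0,0,0],[0,0,0],0],
    [[0,0,0],[0,0,0],0],
    [[0,0,0],[0,0,0],0],
    [[0,0,0],[0,0,0],0],
    [[0,0,0],[0,0,0],0],
  ],
)

```text
time_s: 5.85
eef_pos: [471.5, 33.4, 135.1]
ee_rot: [0.001, 0.987, -0.159, 0.001]
force: [2.6, -7.1, 2.7]
grip_width: 0.102
grip_force: 39.3
```

Call:
servo_tool(
  deltas=[
    [[0,0,0],[0,0,0],0],
    [[0,0,0],[0,0,0],0],
    [[0,0,0],[0,0,0],0],
    [[0,0,0],[0,0,0],0],
    [[0,0,0],[0,0,0],0],
    [[0,0,0],[0,0,0],0],
    [[0,0,0],[0,0,0],0],
    [[0,0,0],[0,0,0],0],
  ],
)

```text
time_s: 6.65
eef_pos: [471.5, 33.4, 135.1]
ee_rot: [0.001, 0.987, -0.159, 0.001]
force: [3.0, -8.1, 1.8]
grip_width: 0.103
grip_force: 39.3
```

Run:
```python
from h import *
a=np.hstack([cv2.resize(optics.capture(n)[y:y+150,x:x+160],None,fx=2.5,fy=2.5,interpolation=cv2.INTER_CUBIC) for n,x,y in(('top',210,150),('side',200,140))])
cv2.imwrite('pics/tilt.png',a)
```

```text
(no output)
```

View pics/tilt.png

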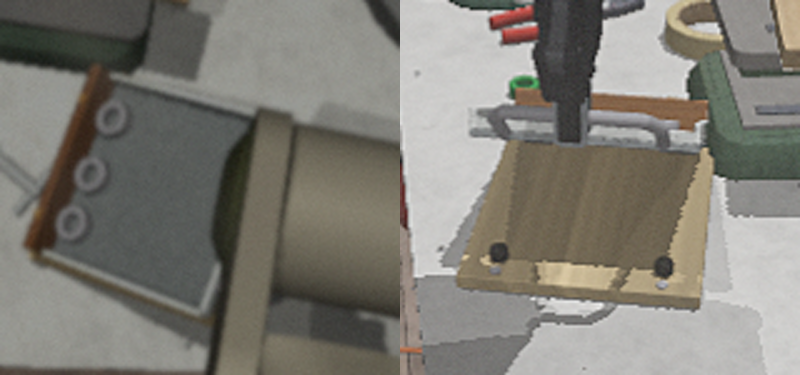

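The tray is raised and all three collars rest against the fence, at (112,118), (90,174) and (72,222) in the crop. I'll lower it along the same arc.

Call:
servo_tool(
  deltas=[
    [[0,0.022,0.031],[0,0,0],0],
    [[0,0.021,0.032],[0,0,0],0],
    [[0,0.02,0.032],[0,0,0],0],
    [[0,0.019,0.033],[0,0,0],0],
    [[0,0.018,0.033],[0,0,0],0],
    [[0,0.017,0.034],[0,0,0],0],
    [[0,0.015,0.034],[0,0,0],0],
    [[0,0.014,0.035],[0,0,0],0],
  ],
)

```text
time_s: 7.55
eef_pos: [462.0, 6.6, 81.4]
ee_rot: [-0.0, 0.987, -0.16, 0.001]
force: [5.5, -0.9, -1.2]
grip_width: 0.1
grip_force: 39.3
```

Call:
servo_tool(
  deltas=[
    [[0,0.013,0.036],[0,0,0],0],
    [[0,0.012,0.036],[0,0,0],0],
    [[0,0.011,0.036],[0,0,0],0],
    [[0,0.009,0.037],[0,0,0],0],
    [[0,0.008,0.037],[0,0,0],0],
    [[0,0.007,0.037],[0,0,0],0],
  ],
)

```text
time_s: 8.15
eef_pos: [458.2, -4.3, 37.3]
ee_rot: [-0.0, 0.987, -0.16, 0.0]
force: [6.8, 3.3, -0.8]
grip_width: 0.098
grip_force: 39.0
```

Call:
servo_tool(
  deltas=[
    [[0,0.003,0.019],[0,0,0],0],
    [[0,0.003,0.018],[0,0,0],0],
    [[0,0.002,0.015],[0,0,0],0],
    [[0,0.001,0.012],[0,0,0],0],
    [[0,0.001,0.008],[0,0,0],0],
    [[0,0,0.003],[0,0,0],0],
    [[0,0,0],[0,0,0],0],
  ],
)

```text
time_s: 8.85
eef_pos: [457.8, -5.7, 25.7]
ee_rot: [-0.0, 0.987, -0.159, 0.001]
force: [-10.6, 7.5, 47.4]
grip_width: 0.097
grip_force: 44.2
```

The upward force shows the tray is seated on its base. I'll ease the push off, then open the gripper.

Call:
servo_tool(
  deltas=[
    [[0,0,-0.006],[0,0,0],0],
    [[0,0,-0.005],[0,0,0],0],
    [[0,0,0],[0,0,0],0],
  ],
)

```text
time_s: 9.15
eef_pos: [457.7, -5.7, 26.1]
ee_rot: [-0.001, 0.987, -0.159, 0.001]
force: [-0.3, 7.4, 19.4]
grip_width: 0.097
grip_force: 41.1
```

Call:
servo_tool(
  deltas=[
    [[0,0,0],[0,0,0],0.2],
    [[0,0,0],[0,0,0],0.3],
    [[0,0,0],[0,0,0],0.4],
    [[0,0,0],[0,0,0],0.5],
    [[0,0,0],[0,0,0],0.5],
    [[0,0,0],[0,0,0],0.5],
  ],
)

```text
time_s: 9.75
eef_pos: [457.1, -6.5, 24.8]
ee_rot: [-0.0, 0.987, -0.159, -0.0]
force: [-0.1, -0.3, -0.3]
grip_width: 0.502
grip_force: 0.0
```

Call:
servo_tool(
  deltas=[
    [[0,0,-0.05],[0,0,0],0.5],
    [[0,0,-0.1],[0,0,0],0.5],
    [[0,0,-0.15],[0,0,0],0.5],
    [[0,0,-0.15],[0,0,0],0.5],
    [[0,0,-0.15],[0,0,0],0.5],
    [[0,0,-0.15],[0,0,0],0.5],
    [[0,0,0],[0,0,0],0.5],
    [[0,0,0],[0,0,0],0.5],
  ],
)

```text
time_s: 10.55
eef_pos: [457.1, -6.4, 175.4]
ee_rot: [0.0, 0.987, -0.159, 0.001]
force: [-0.2, -0.9, -0.4]
grip_width: 0.498
grip_force: 0.0
```

Run:
```python
from h import *
print(telemetry.sense()['force'])
a=np.hstack([cv2.resize(optics.capture(n)[y:y+150,x:x+160],None,fx=2.5,fy=2.5,interpolation=cv2.INTER_CUBIC) for n,x,y in(('top',210,150),('side',200,150))])
cv2.imwrite('pics/end.png',a)
```

```text
[-0.22636107 -0.94544192 -0.4363975 ]
```

View pics/end.png

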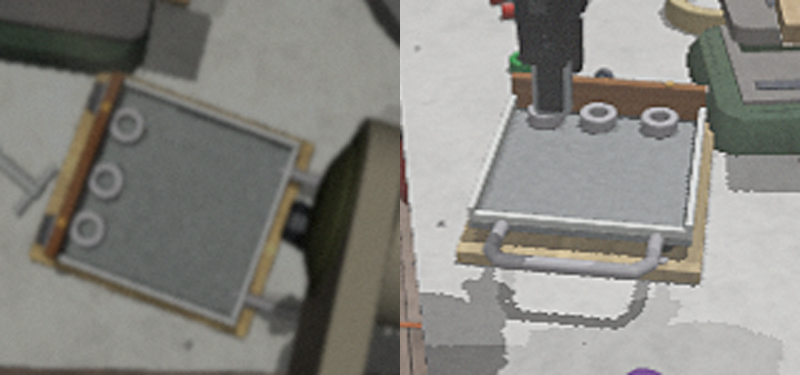

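The tray is flat, the gripper is clear, and the three collars sit against the fence at (127,125), (106,181) and (88,229) in the crop.

```bash
python3 -c "
from rig import ctrl;print(ctrl.finish_job())"
```

```text
the job is handed in; nothing more can be done
None
```

I tipped the tray by its handle so all three collars slid against the fence, lowered it flat, let go and handed the job in; the last picture shows them in one row along the fence, but no verdict came back.

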